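Remix the settled stain

ROBOT

A 6-joint arm with a two-finger parallel gripper is mounted at the origin on a cart in front of the work surface, level with it; the furniture and walls round the work are solid. World frame = base frame: x ahead of the robot, y to its left, z up, the work surface at z = 0. Lengths are in mm, angles in rad, forces in N, time in s.
With the tool pointing down it reaches from about 350 to 950 mm from the base axis. Payload 17.4 kg.
Tool frame: the origin (TCP) lies midway between the tips of the shut fingers; the grasp point (between the pads) lies behind it (arm.grip_point_offset is the z of the grasp point in the tool frame, in mm); z points along the fingers, y is the line along which they close (so a half turn about z gives the same grasp; the last joint's range is limited). The gripper opens to 93 mm and grips with 3 to 60 N. Pads are 15 mm wide; open, the fingers measure 128 mm over their backs; the gripper's body (75 mm by 188 mm) begins 65 mm behind the grasp point.
Start: joints at [1.154, 0.116, 1.442, -0, 1.584, -0.038], TCP at [249.627, 627.151, 197.146] pointing down, gripper open.
Joint ranges: [-2.83, 2.83], [-0.83, 2.19], [0.07, 2.5], [-1.14, 4.28], [0.01, 3], [-2.97, 2.97]. Speed limits (rad/s): [1.89, 1.89, 2.22, 3.14, 3.14, 3.14].

INTERFACE

Orientations are given as a unit quaternion [w, x, y, z].
In Python, from plant import arm gives the robot as it stands.
- The arm moves only by the shell command python3 -m jog 'ROWS'. ROWS is JSON, a list that holds one entry, the list of rows, each a list of 7 numbers: the shift along the tool's x, y, z in m, then the turn, a rotation vector about the tool's x, y, z in degrees, then the closure, from 0 (fully open) to 1 (shut). In form: [[[x, y, z, ax, ay, az, fingers], ...]]. A call has exactly 5 rows; each row is the pose to reach, as a shift and turn from the pose commanded when the call began, along the tool's axes at that moment; what a row does not reach only later rows make up. A row lasts 1/12 s, in which the tool goes at most 41.7 mm and 7.16 degrees, less where a joint would pass 70% of its speed; a pose out of reach is approached as far as the arm can. A call with a gripper value outside its range is refused whole. The fingers move at their own pace and stop on an object; the grip force is fixed at half the most. Time passes only in rows, so rows that repeat a pose let the fingers close, or fill a call up. It gives the time, the measured TCP pose, the force, the opening and the grip force at its end, in the units of the state.
- arm.get_obs(): the state, without advancing time (a new reading comes with each control period).
- arm.get_image(name): name is "side" or "top"; returns the picture (480x640x3 uint8, red, green, blue); there is no depth.
- arm.calibration(name): a dict with "intrinsics" (3x3 intrinsics, pixels), "extrinsics" (4x4, takes a point from world to camera coordinates). Camera axes: x right, y down, z forward; pixel columns grow to the right and rows downward; lengths in mm; the calibration is good to about 2 mm. A picture is of the moment at which its call begins. calibration takes no time and is no camera call.
- arm.job_done(): hands the job in; it is judged then, once.
The state is a dict: "clock": time; "q": joint angles; "dq": joint speeds; "joint_efforts": joint torques, N m; "tool_pos": TCP position; "tcp_rot": TCP orientation; "ft_force": force on the tool from outside, world axes, zero at the start; "ft_torque": the same for the moment, N m; "grip_width": finger opening in mm; "grasp_force": force on a finger pad.
Only numpy, scipy, OpenCV 4.12 (cv2) and the standard library are available. Lean on these libraries where they do the work, as an engineer would, in place of code of your own. Each camera call takes 0.05 s, during which the arm holds its last target. There are 200 camera calls.

TASK

The stain in the middle-sized of the three brown screw-cap bottles has settled. Lift that bottle well clear of the bench, tilt it to about 40 degrees and hold it so for about two seconds without laying it over much further, then bring it back upright and set it down gently inside the wide, shallow metal dish. Leave the smaller and the larger brown bottle standing where they are.

Things in the scene. Friction and masses are not known exactly. Their poses are not given: they have to be found in the camera images.
- mid_center (a point): The bottle to handle: brown screw-cap bottle of middle size, round, body 53 mm in diameter up to 104 mm high, capped with a narrower screw cap 33 mm in diameter, 120 mm high in all, about 0.28 kg, closed and rigid. This point lies on its axis 60 mm above its underside (half-way up); its z axis runs along the bottle towards the cap. It starts upright on the bench.
- dish_floor (a point): Shallow round dish of dull grey metal, fixed to the bench, 116 mm across the rim and 8 mm high, with a flat floor 100 mm in diameter. This point is the centre of the upper face of its floor, 3 mm above the bench; z axis up. The bottle is to stand inside the rim.
- large_center (a point): Bystander: the largest brown screw-cap bottle, 60 mm in diameter and 134 mm high, loose. This point lies on its axis 67 mm above its underside; z axis along the bottle towards the cap.
- small_center (a point): Bystander: the smallest brown screw-cap bottle, 31 mm in diameter and 62 mm high, loose. This point lies on its axis 31 mm above its underside; z axis along the bottle towards the cap.
There are look-alikes about, which are no part of the job. Leave any green or turquoise look-alike of the part that bears mid_center alone. Of the things shaped like the part that bears dish_floor, the dark steel one is meant.

How it is judged (in metres and radians):
On the way:
1. the middle-sized bottle is held by the fingers, its centre at least 90 mm above the bench, tilted 28 to 52 degrees from upright for one second (height (world z) of mid_center above 0.09 m and angle between mid_center's own z axis and vertical between 0.489 and 0.908 rad and contact force between the fingers and bottle_mid above 1 N), for 1 s.
At the end, for the whole second after the job is handed in: The middle-sized bottle stands at rest, released, upright within 7 degrees, on the floor of the dish inside its rim (axis within 25 mm of the dish's centre); the large and the small bottle stand upright within 30 mm of where they started (horizontal distance between mid_center and dish_floor below 0.025 m and z of mid_center in the frame of dish_floor between 0.055 and 0.066 m and angle between mid_center's own z axis and vertical below 0.12 rad and linear speed of bottle_mid below 0.02 m/s and distance of each of large_center, small_center from where it was at the start of the episode below 0.03 m and angle between each of large_center, small_center's own z axis and vertical below 0.17 rad); the robot touches nothing.
It fails at once if the middle-sized bottle is laid over beyond 65 degrees (angle between mid_center's own z axis and vertical above 1.135 rad).
It fails at once if the middle-sized bottle is dropped (falling unheld with its centre more than 85 mm above the bench, that is from over 20 mm above where it will stand) (contact force between the fingers and bottle_mid below 0.5 N and height (world z) of mid_center above 0.085 m and linear speed of bottle_mid above 0.2 m/s).
It fails at once if the large or the small bottle is pushed more than 30 mm or tipped over (distance of any of large_center, small_center from where it was at the start of the episode above 0.03 m or angle between any of large_center, small_center's own z axis and vertical above 0.5 rad).
It also fails if it takes over 48 s, if anything falls off the work surface, if the arm or the gripper's body presses on something with over 40 N, if the wrist force passes 120 N, or if a joint passes its speed limit or range.

## Working session

There is one attempt and no reset: what is moved stays moved. The work goes in short steps, Python scripts to look and compute and a shell command to move; the robot and the scene stay as the last step left them, time stands still between calls to the robot, and variables do not carry over. Pictures are saved under pics/ and viewed, at most 10 in all, crops included, and the job is handed in when it is done.

```bash
mkdir -p pics && python3 - <<'E'
from plant import arm
import cv2
for n in ("top","side"):
    cv2.imwrite(f"pics/{n}0.png",arm.get_image(n)[:,:,::-1])
    print(n,arm.calibration(n))
o=arm.get_obs();print(o["tool_pos"],o["tcp_rot"],o["clock"],arm.grip_point_offset)
E
```

```text
top {'intrinsics': array([[451.88597159,   0.        , 324.46999515],
       [  0.        , 451.88597159, 243.3004449 ],
       [  0.        ,   0.        ,   1.        ]]), 'extrinsics': array([[ 1.06048969e-03, -9.99982925e-01, -5.74681309e-03,
        -5.03141244e+01],
       [-9.97452215e-01, -6.47850858e-04, -7.13348402e-02,
         5.97626264e+02],
       [ 7.13298990e-02,  5.80782131e-03, -9.97435870e-01,
         1.06908018e+03],
       [ 0.00000000e+00,  0.00000000e+00,  0.00000000e+00,
         1.00000000e+00]])}
side {'intrinsics': array([[441.44669767,   0.        , 321.73967047],
       [  0.        , 441.44669767, 241.48830691],
       [  0.        ,   0.        ,   1.        ]]), 'extrinsics': array([[-9.95393992e-01, -9.54896368e-02,  8.51649803e-03,
         6.02057419e+02],
       [-6.88116483e-02,  6.49785051e-01, -7.56996925e-01,
         1.29507627e+02],
       [ 6.67514683e-02, -7.54096225e-01, -6.53362935e-01,
         9.10711594e+02],
       [ 0.00000000e+00,  0.00000000e+00,  0.00000000e+00,
         1.00000000e+00]])}
[249.54921941 626.9470662  196.50168183] [-1.26321880e-04  1.88274641e-01  9.82116283e-01 -5.01277942e-04] 0.1 -18.8
```

View pics/top0.png

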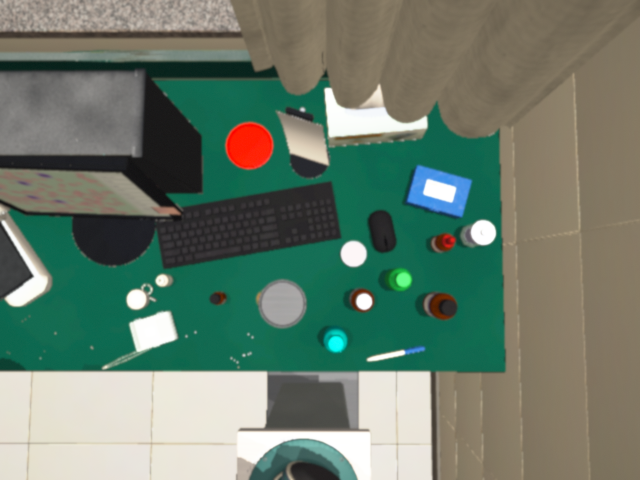

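View pics/side0.png

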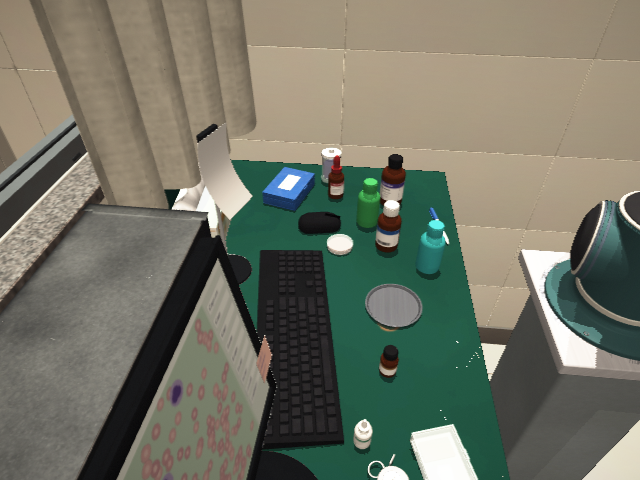

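Candidates, as top / side pixels:
- **Brown bottles:** small (219,298)/(389,362), white-capped (361,300)/(388,228) and black-capped (440,306)/(392,180). The white-capped one is mid-sized. The green (399,279) and turquoise (335,340) bottles are look-alikes.
- **Dishes:** grey at (283,303)/(394,306), red at (249,146). The grey metal one is meant.

I'll confirm these in an enlarged crop.

```bash
python3 - <<'E'
import cv2,numpy as np
t=cv2.imread("pics/top0.png")[255:365,200:470]; s=cv2.imread("pics/side0.png")[145:385,340:460]
a=cv2.resize(t,None,fx=2,fy=2,interpolation=cv2.INTER_CUBIC);b=cv2.resize(s,None,fx=2,fy=2,interpolation=cv2.INTER_CUBIC)
c=np.zeros((480,790,3),np.uint8);c[:220,:540]=a;c[:480,545:785]=b
cv2.imwrite("pics/crop.png",c)
E
```

```text
(no output)
```

View pics/crop.png

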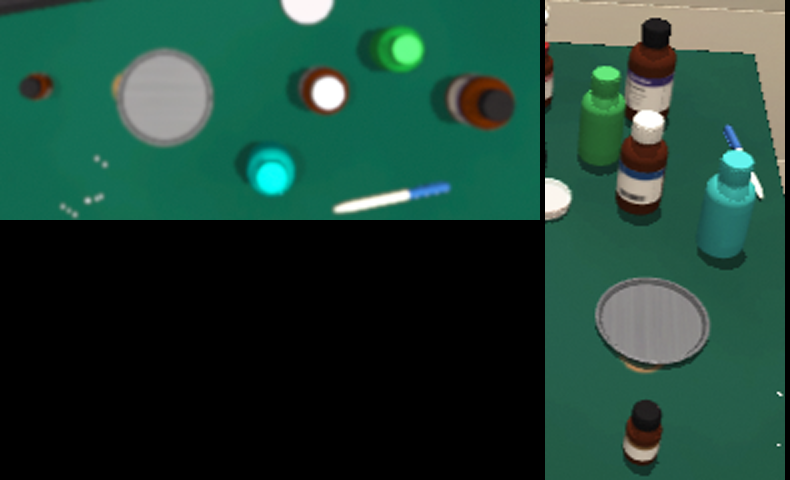

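The crop confirms it: the white-capped brown bottle, cap at top (364,301) / side (392,204.5), lies between the small and large brown ones in size. The grey metal dish has its centre at top (282.5,304) / side (393.5,305).

```bash
cat > h.py <<'E'
import numpy as np
from plant import arm
def ray(n,u,v,z):
    c=arm.calibration(n);K,E=c["intrinsics"],c["extrinsics"];R,t=E[:3,:3],E[:3,3]
    o=-R.T@t;d=R.T@np.linalg.solve(K,[u,v,1]);return (o+d*(z-o[2])/d[2])[:2].round(1)
E
python3 - <<'E'
from h import *
for n,a,b,z in [("mid",(364,301),(392,204.5),120),("dish",(282.5,304),(393.5,305),8),("large",(447.5,307.5),None,134),("small",(216,298.5),(390.5,350),62),("green",(403,280),None,115),("turq",(336,344),(436,225),115)]:
    print(n,ray("top",*a,z),b and ray("side",*b,z))
from scipy.spatial.transform import Rotation as R
w,x,y,z=arm.get_obs()["tcp_rot"];print(R.from_quat([x,y,z,w]).as_matrix().round(3))
E
```

```text
mid [ 465.  -136.4] [ 464.5 -134.7]
dish [451.3  51.7] [453.6  55.9]
large [ 452.2 -313.6] None
small [467.  199.9] [468.8 205.1]
green [ 510.5 -222.4] None
turq [371.9 -75.6] [374.2 -78.6]
[[-0.929  0.37  -0.   ]
 [ 0.37   0.929 -0.001]
 [ 0.    -0.001 -1.   ]]
```

```bash
python3 -m jog '[[[-0.024,-0.031,0,0,0,0,0],[-0.048,-0.063,0,0,0,0,0],[-0.072,-0.094,0,0,0,0,0],[-0.096,-0.126,0,0,0,0,0],[-0.120,-0.157,0,0,0,0,0]]]'
python3 -m jog '[[[-0.024,-0.031,0,0,0,0,0],[-0.048,-0.063,0,0,0,0,0],[-0.072,-0.094,0,0,0,0,0],[-0.096,-0.126,0,0,0,0,0],[-0.120,-0.157,0,0,0,0,0]]]'
```

```text
clock: 0.52
tool_pos: [302.9, 435.0, 196.6]
tcp_rot: [-0.0, 0.188, 0.982, -0.0]
ft_force: [0.6, -1.8, 0.9]
grip_width: 92.9
grasp_force: 0.0
clock: 0.93
tool_pos: [356.3, 244.8, 197.0]
tcp_rot: [0.0, 0.188, 0.982, 0.0]
ft_force: [1.2, 0.6, 0.3]
grip_width: 93.3
grasp_force: 0.0
```

```bash
python3 -m jog '[[[-0.024,-0.031,0,0,0,0,0],[-0.048,-0.063,0,0,0,0,0],[-0.072,-0.094,0,0,0,0,0],[-0.096,-0.126,0,0,0,0,0],[-0.120,-0.157,0,0,0,0,0]]]'
python3 -m jog '[[[-0.024,-0.031,0,0,0,0,0],[-0.048,-0.063,0,0,0,0,0],[-0.072,-0.094,0,0,0,0,0],[-0.096,-0.126,0,0,0,0,0],[-0.122,-0.157,0,0,0,0,0]]]'
python3 -m jog '[[[0,0,0,0,0,0,0],[0,0,0,0,0,0,0],[0,0,0,0,0,0,0],[0,0,0,0,0,0,0],[0,0,0,0,0,0,0]]]'
python3 - <<'E'
from h import *;import cv2
a=arm.get_image("top")[230:350,290:470,::-1];b=arm.get_image("side")[140:260,330:510,::-1]
cv2.imwrite("pics/app.png",cv2.resize(np.hstack([a,b]),None,fx=2.2,fy=2.2,interpolation=cv2.INTER_CUBIC))
E
```

```text
clock: 1.35
tool_pos: [409.7, 54.4, 197.2]
tcp_rot: [0.0, 0.188, 0.982, 0.0]
ft_force: [0.4, 1.1, 0.1]
grip_width: 93.0
grasp_force: 0.0
clock: 1.77
tool_pos: [465.0, -136.8, 197.1]
tcp_rot: [0.0, 0.189, 0.982, 0.0]
ft_force: [1.3, 0.3, -0.7]
grip_width: 92.7
grasp_force: 0.0
clock: 2.18
tool_pos: [465.2, -133.5, 197.4]
tcp_rot: [0.0, 0.187, 0.982, 0.0]
ft_force: [-1.0, 0.3, 0.0]
grip_width: 93.0
grasp_force: 0.0
```

View pics/app.png

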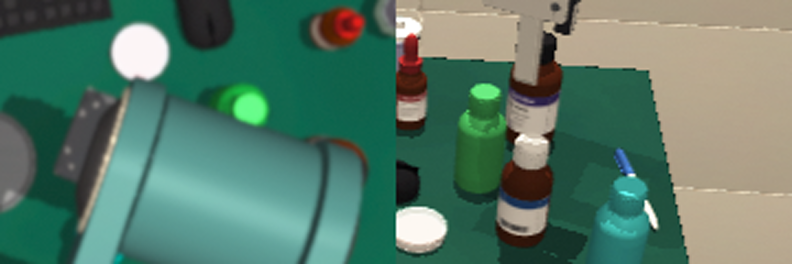

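The gripper is above the white-capped bottle (side cap about (390,210)) and clear of the green bottle. I'll descend and close.

```bash
python3 -m jog '[[[0,0,0.015,0,0,0,0],[0,0,0.03,0,0,0,0],[0,0,0.045,0,0,0,0],[0,0,0.06,0,0,0,0],[0,0,0.075,0,0,0,0]]]'
python3 -m jog '[[[0,0,0.015,0,0,0,0],[0,0,0.03,0,0,0,0],[0,0,0.045,0,0,0,0],[0,0,0.057,0,0,0,0],[0,0,0.066,0,0,0,0]]]'
python3 -m jog '[[[0,0,0,0,0,0,0],[0,0,0,0,0,0,0.1],[0,0,0,0,0,0,0.2],[0,0,0,0,0,0,0.3],[0,0,0,0,0,0,0.4]]]'
python3 -m jog '[[[0,0,0,0,0,0,0.5],[0,0,0,0,0,0,0.6],[0,0,0,0,0,0,0.7],[0,0,0,0,0,0,0.85],[0,0,0,0,0,0,1]]]'
python3 -m jog '[[[0,0,0,0,0,0,1],[0,0,0,0,0,0,1],[0,0,0,0,0,0,1],[0,0,0,0,0,0,1],[0,0,0,0,0,0,1]]]'
```

```text
clock: 2.7
tool_pos: [464.9, -134.1, 120.5]
tcp_rot: [-0.0, 0.188, 0.982, 0.0]
ft_force: [0.1, 0.6, 0.8]
grip_width: 92.7
grasp_force: 0.0
clock: 3.12
tool_pos: [464.6, -134.1, 54.3]
tcp_rot: [-0.001, 0.188, 0.982, 0.0]
ft_force: [-0.2, -0.5, -0.5]
grip_width: 92.9
grasp_force: 0.0
clock: 3.53
tool_pos: [465.6, -134.7, 56.9]
tcp_rot: [0.001, 0.188, 0.982, -0.0]
ft_force: [0.1, 0.5, 0.0]
grip_width: 70.9
grasp_force: 0.0
clock: 3.95
tool_pos: [465.3, -134.7, 56.3]
tcp_rot: [0.0, 0.188, 0.982, -0.0]
ft_force: [-0.1, -0.6, 2.7]
grip_width: 52.7
grasp_force: 30.0
clock: 4.37
tool_pos: [465.3, -134.6, 56.3]
tcp_rot: [0.0, 0.188, 0.982, -0.0]
ft_force: [-0.5, -2.0, 3.8]
grip_width: 52.4
grasp_force: 30.0
```

```bash
python3 -m jog '[[[0,0,-0.01,0,0,0,1],[0,0,-0.03,0,0,0,1],[0,0,-0.05,0,0,0,1],[0,0,-0.075,0,0,0,1],[0,0,-0.1,0,0,0,1]]]'
python3 -m jog '[[[0,0,-0.025,0,0,0,1],[0,0,-0.05,0,0,0,1],[0,0,-0.07,0,0,0,1],[0,0,-0.085,0,0,0,1],[0,0,-0.095,0,0,0,1]]]'
python3 -m jog '[[[0,0,0,2,0,0,1],[0,0,0,6,0,0,1],[0,0,0,11,0,0,1],[0,0,0,16,0,0,1],[0,0,0,20,0,0,1]]]'
python3 - <<'E'
from h import *;import cv2
print(arm.get_obs()["q"])
a=arm.get_image("side")[60:300,300:560,::-1]
cv2.imwrite("pics/lift.png",cv2.resize(a,None,fx=2.2,fy=2.2))
E
```

```text
clock: 4.78
tool_pos: [464.7, -134.2, 157.2]
tcp_rot: [-0.001, 0.188, 0.982, 0.0]
ft_force: [0.2, -0.5, -3.5]
grip_width: 52.6
grasp_force: 29.9
clock: 5.2
tool_pos: [465.3, -134.5, 252.9]
tcp_rot: [0.001, 0.188, 0.982, -0.0]
ft_force: [1.0, -0.5, -2.5]
grip_width: 52.4
grasp_force: 29.9
clock: 5.62
tool_pos: [465.2, -134.3, 250.9]
tcp_rot: [-0.033, 0.185, 0.967, -0.173]
ft_force: [0.4, 0.2, -3.4]
grip_width: 52.4
grasp_force: 29.9
[-0.10974971 -0.25986516  1.74357728 -0.34565554  1.74508024 -1.3475381 ]
```

View pics/lift.png

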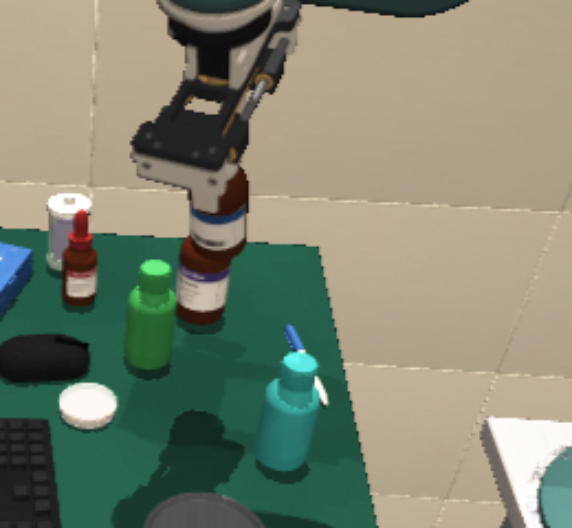

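The bottle is held (side crop about (218,215)), lifted and tilting with the gripper. I'll tilt the rest of the way and hold for about two seconds.

```bash
python3 -m jog '[[[0,0,0,4,0,0,1],[0,0,0,8,0,0,1],[0,0,0,12,0,0,1],[0,0,0,16,0,0,1],[0,0,0,20,0,0,1]]]'
python3 -m jog '[[[0,0,0,0,0,0,1],[0,0,0,0,0,0,1],[0,0,0,0,0,0,1],[0,0,0,0,0,0,1],[0,0,0,0,0,0,1]]]'
python3 -m jog '[[[0,0,0,0,0,0,1],[0,0,0,0,0,0,1],[0,0,0,0,0,0,1],[0,0,0,0,0,0,1],[0,0,0,0,0,0,1]]]'
python3 -c "
from h import *;import cv2
print(arm.get_obs()['q'])
cv2.imwrite('pics/tilt.png',cv2.resize(arm.get_image('side')[60:300,300:560,::-1],None,fx=2.2,fy=2.2))"
```

```text
clock: 6.08
tool_pos: [465.1, -134.4, 250.8]
tcp_rot: [-0.065, 0.177, 0.923, -0.337]
ft_force: [0.9, 0.3, -3.6]
grip_width: 52.7
grasp_force: 29.9
clock: 6.5
tool_pos: [465.1, -135.0, 251.7]
tcp_rot: [-0.064, 0.178, 0.923, -0.335]
ft_force: [0.5, -0.6, -2.9]
grip_width: 52.7
grasp_force: 29.9
clock: 6.92
tool_pos: [465.2, -134.6, 251.2]
tcp_rot: [-0.064, 0.177, 0.923, -0.336]
ft_force: [-0.2, 0.6, -2.7]
grip_width: 52.7
grasp_force: 29.9
[ 0.06126252 -0.16180821  1.74972758 -0.64633207  1.83446523 -1.21384919]
```

View pics/tilt.png

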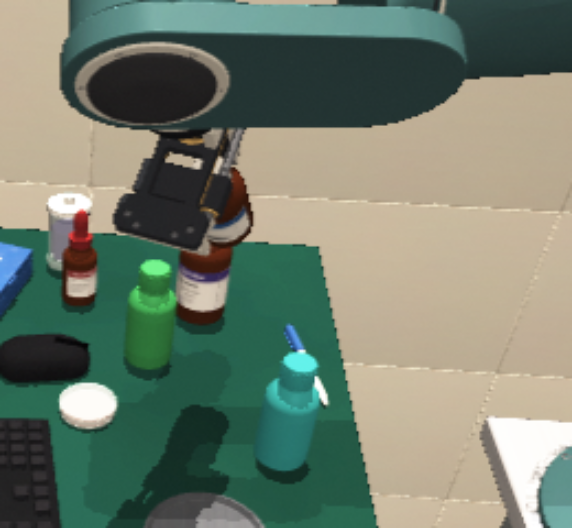

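```bash
python3 -m jog '[[[0,0,0,0,0,0,1],[0,0,0,0,0,0,1],[0,0,0,0,0,0,1],[0,0,0,0,0,0,1],[0,0,0,0,0,0,1]]]' | head -1
python3 -m jog '[[[0,0,0,0,0,0,1],[0,0,0,0,0,0,1],[0,0,0,0,0,0,1],[0,0,0,0,0,0,1],[0,0,0,0,0,0,1]]]' | head -1
python3 -m jog '[[[0,0,0,0,0,0,1],[0,0,0,0,0,0,1],[0,0,0,0,0,0,1],[0,0,0,0,0,0,1],[0,0,0,0,0,0,1]]]'
python3 -m jog '[[[0,0,0,-4,0,0,1],[0,0,0,-8,0,0,1],[0,0,0,-12,0,0,1],[0,0,0,-16,0,0,1],[0,0,0,-20,0,0,1]]]'
python3 -m jog '[[[0,0,0,-4,0,0,1],[0,0,0,-8,0,0,1],[0,0,0,-12,0,0,1],[0,0,0,-16,0,0,1],[0,0,0,-20,0,0,1]]]'
python3 -m jog '[[[0.008,0.017,0,0,0,0,1],[0.017,0.034,0,0,0,0,1],[0.025,0.051,0,0,0,0,1],[0.033,0.068,0,0,0,0,1],[0.041,0.085,0,0,0,0,1]]]'
python3 -m jog '[[[0.008,0.017,0,0,0,0,1],[0.017,0.034,0,0,0,0,1],[0.025,0.051,0,0,0,0,1],[0.033,0.068,0,0,0,0,1],[0.041,0.085,0,0,0,0,1]]]'
```

```text
clock: 7.38
clock: 7.8
clock: 8.22
tool_pos: [465.2, -134.6, 251.2]
tcp_rot: [-0.064, 0.177, 0.923, -0.336]
ft_force: [0.8, 0.6, -2.7]
grip_width: 52.7
grasp_force: 29.9
clock: 8.63
tool_pos: [465.4, -134.4, 251.6]
tcp_rot: [-0.032, 0.185, 0.968, -0.169]
ft_force: [-0.4, 0.0, -2.3]
grip_width: 52.6
grasp_force: 29.9
clock: 9.05
tool_pos: [465.2, -134.7, 251.6]
tcp_rot: [0.001, 0.188, 0.982, 0.001]
ft_force: [0.4, 0.1, -2.5]
grip_width: 52.6
grasp_force: 29.9
clock: 9.47
tool_pos: [458.3, -39.9, 251.2]
tcp_rot: [0.0, 0.189, 0.982, -0.0]
ft_force: [0.2, -0.7, -2.5]
grip_width: 52.3
grasp_force: 29.9
clock: 9.88
tool_pos: [451.6, 54.4, 251.2]
tcp_rot: [0.0, 0.188, 0.982, -0.0]
ft_force: [0.0, 0.4, -2.6]
grip_width: 52.6
grasp_force: 29.9
```

```bash
python3 -m jog '[[[0,0,0.015,0,0,0,1],[0,0,0.035,0,0,0,1],[0,0,0.055,0,0,0,1],[0,0,0.075,0,0,0,1],[0,0,0.095,0,0,0,1]]]'
python3 -m jog '[[[0,0,0.02,0,0,0,1],[0,0,0.04,0,0,0,1],[0,0,0.055,0,0,0,1],[0,0,0.065,0,0,0,1],[0,0,0.07,0,0,0,1]]]'
python3 -m jog '[[[0,0,0.002,0,0,0,1],[0,0,0.004,0,0,0,1],[0,0,0.006,0,0,0,1],[0,0,0.008,0,0,0,1],[0,0,0.01,0,0,0,1]]]'
python3 -c "
from h import *;import cv2
cv2.imwrite('pics/low.png',cv2.resize(arm.get_image('side')[180:380,300:500,::-1],None,fx=3,fy=3,interpolation=2)[:600])"
```

```text
clock: 10.3
tool_pos: [451.6, 53.2, 154.6]
tcp_rot: [-0.0, 0.188, 0.982, -0.0]
ft_force: [0.5, 0.2, -3.4]
grip_width: 53.0
grasp_force: 29.9
clock: 10.72
tool_pos: [451.2, 53.3, 84.5]
tcp_rot: [-0.001, 0.188, 0.982, -0.0]
ft_force: [-0.7, -0.1, -3.6]
grip_width: 52.9
grasp_force: 29.9
clock: 11.13
tool_pos: [452.2, 53.7, 76.5]
tcp_rot: [0.0, 0.188, 0.982, 0.0]
ft_force: [0.9, 0.6, -2.0]
grip_width: 52.4
grasp_force: 29.9
```

View pics/low.png

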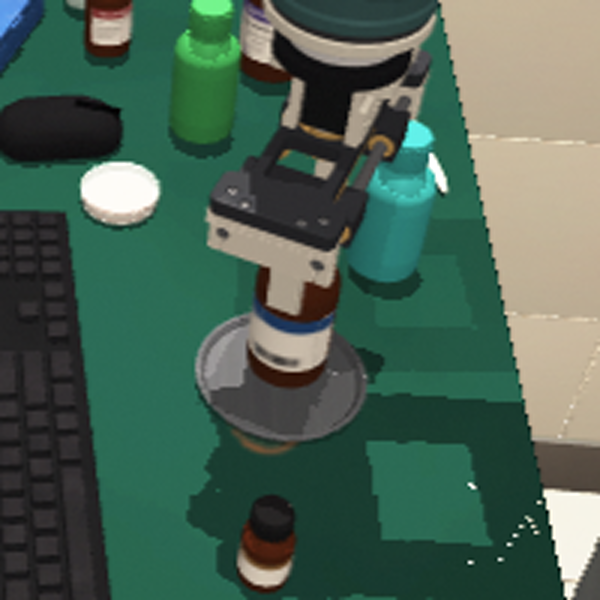

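The bottle is upright above the dish (side crop: bottom about (285,375), dish centre about (282,375)). I'll lower it slowly.

```bash
python3 -m jog '[[[0,0,0.004,0,0,0,1],[0,0,0.007,0,0,0,1],[0,0,0.010,0,0,0,1],[0,0,0.012,0,0,0,1],[0,0,0.014,0,0,0,1]]]'
python3 -m jog '[[[0,0,0.0005,0,0,0,1],[0,0,0.001,0,0,0,1],[0,0,0.0015,0,0,0,1],[0,0,0.002,0,0,0,1],[0,0,0.0025,0,0,0,1]]]'
python3 -m jog '[[[0,0,0,0,0,0,1],[0,0,0,0,0,0,1],[0,0,0,0,0,0,1],[0,0,0,0,0,0,1],[0,0,0,0,0,0,1]]]'
```

```text
clock: 11.6
tool_pos: [451.8, 53.7, 61.8]
tcp_rot: [-0.0, 0.188, 0.982, -0.0]
ft_force: [0.4, 0.4, -2.8]
grip_width: 52.5
grasp_force: 29.9
clock: 12.02
tool_pos: [452.0, 53.7, 59.7]
tcp_rot: [0.0, 0.188, 0.982, 0.0]
ft_force: [0.4, 0.2, -2.1]
grip_width: 52.5
grasp_force: 29.9
clock: 12.43
tool_pos: [451.9, 53.7, 59.7]
tcp_rot: [0.0, 0.188, 0.982, 0.0]
ft_force: [-0.3, 0.4, -2.9]
grip_width: 52.6
grasp_force: 29.9
```

Still hanging (-2.9 N); go down another 1 mm in fine steps.

```bash
python3 -m jog '[[[0,0,0.0002,0,0,0,1],[0,0,0.0004,0,0,0,1],[0,0,0.0006,0,0,0,1],[0,0,0.0008,0,0,0,1],[0,0,0.001,0,0,0,1]]]'
```

```text
clock: 12.85
tool_pos: [452.2, 53.6, 59.3]
tcp_rot: [0.0, 0.188, 0.982, -0.0]
ft_force: [-3.3, -2.2, 7.6]
grip_width: 52.7
grasp_force: 30.0
```

Contact at the expected height. I'll open gradually, then retreat straight up.

```bash
python3 -m jog '[[[0,0,0,0,0,0,0.42],[0,0,0,0,0,0,0.4],[0,0,0,0,0,0,0.35],[0,0,0,0,0,0,0.3],[0,0,0,0,0,0,0.2]]]'
python3 -m jog '[[[0,0,0,0,0,0,0.1],[0,0,0,0,0,0,0],[0,0,0,0,0,0,0],[0,0,0,0,0,0,0],[0,0,0,0,0,0,0]]]'
python3 -m jog '[[[0,0,-0.01,0,0,0,0],[0,0,-0.03,0,0,0,0],[0,0,-0.05,0,0,0,0],[0,0,-0.07,0,0,0,0],[0,0,-0.09,0,0,0,0]]]'
python3 -m jog '[[[0,0,-0.02,0,0,0,0],[0,0,-0.04,0,0,0,0],[0,0,-0.06,0,0,0,0],[0,0,-0.07,0,0,0,0],[0,0,-0.07,0,0,0,0]]]'
python3 -c "
from h import *;import cv2
cv2.imwrite('pics/end.png',cv2.resize(arm.get_image('side')[140:380,300:520,::-1],None,fx=2.5,fy=2.5,interpolation=2))"
```

```text
clock: 13.27
tool_pos: [451.9, 53.7, 58.6]
tcp_rot: [-0.0, 0.188, 0.982, 0.0]
ft_force: [-0.4, -0.3, -0.2]
grip_width: 67.7
grasp_force: 0.0
clock: 13.68
tool_pos: [451.9, 53.7, 58.6]
tcp_rot: [-0.0, 0.188, 0.982, 0.0]
ft_force: [-1.3, -0.2, -0.7]
grip_width: 92.7
grasp_force: 0.0
clock: 14.1
tool_pos: [451.8, 53.7, 150.5]
tcp_rot: [0.0, 0.188, 0.982, 0.0]
ft_force: [0.9, 0.1, -0.0]
grip_width: 92.9
grasp_force: 0.0
clock: 14.52
tool_pos: [452.6, 53.7, 221.3]
tcp_rot: [0.002, 0.188, 0.982, 0.0]
ft_force: [-0.3, 0.4, 0.4]
grip_width: 93.0
grasp_force: 0.0
```

View pics/end.png

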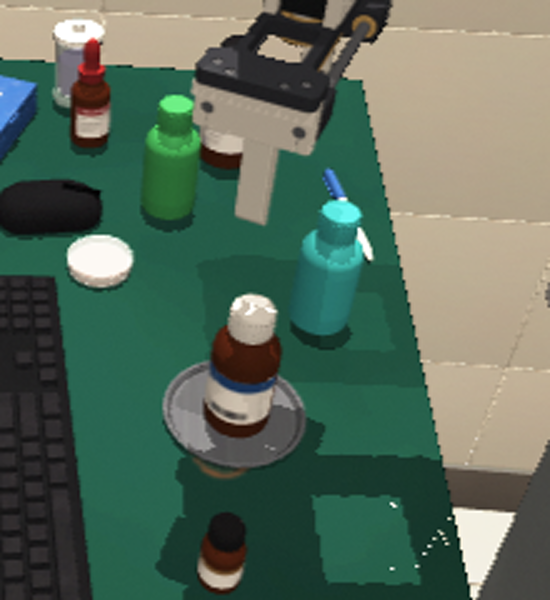

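The bottle stands upright in the middle of the dish (crop base about (237,415), dish centre (234,412)). The gripper is clear and the bystanders are still standing.

```bash
python3 -c "
from plant import arm
print(arm.job_done())"
```

```text
the job is handed in; nothing more can be done
None
```

I lifted the middle-sized brown bottle, held it at about 40° for roughly two seconds and set it upright in the grey metal dish; the other bottles were not touched, and I handed the job in at about 14.6 s (no verdict came back).

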